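Level the sewing-machine platform under hand pressure

ROBOT

A 7-joint arm with a two-finger parallel gripper is mounted at the origin on the work surface. World frame = base frame: x ahead of the robot, y to its left, z up, the work surface at z = 0. Lengths are in m, angles in rad, forces in N, time in s.
With the tool pointing down it reaches from about 0.4 to 0.9 m from the base axis. Payload 5.6 kg.
Tool frame: the origin (TCP) lies on the mounting face of the last link; the fingertips stand 190 mm ahead of it and the grasp point (between the pads) lies 171 mm ahead of it; z points along the fingers, y is the line along which they close (so a half turn about z gives the same grasp; the last joint's range is limited). The gripper opens to 92 mm and grips with 3 to 60 N. Pads are 20 mm wide; open, the fingers measure 128 mm over their backs; the gripper's body (75 mm by 189 mm) begins 69 mm behind the grasp point.
Start: joints at [-1.318, 0.468, -0.012, 1.603, 0.006, 1.071, -0.056], TCP at [0.19, 0.622, 0.405] pointing down, gripper open.
Joint ranges: [-2.53, 2.53], [-0.31, 2.02], [-1.57, 1.55], [0.28, 2.44], [-1.29, 4.43], [0.15, 1.84], [-2.92, 2.92]. Speed limits (rad/s): [2.57, 2.57, 3.14, 3.14, 3.14, 3.14, 3.14].

INTERFACE

Orientations are given as [roll, pitch, yaw] about the fixed x, y, z axes, in that order (R = Rz(yaw) Ry(pitch) Rx(roll)).
In Python, from workcell import arm, camera, get_calibration gives the robot as it stands.
- The arm moves only by the tool step_arm, never from a script. Its argument "increments" is a list of rows, each an object with "linear": the shift along the tool's x, y, z in cm, a list of three; "delta_rot": the turn, a rotation vector about the tool's x, y, z in degrees, a list of three; "hand": the finger opening in cm, from 0 to 9.19. In form: [{"linear": [x, y, z], "delta_rot": [ax, ay, az], "hand": hand}, ...]. A call has 1 to 10 rows; each row shifts and turns the commanded pose from where the row before left it, along the tool's axes as they then stand; what a row does not reach is not made up. A row lasts 1/10 s, in which the tool goes at most 50 mm and 8.59 degrees, less where a joint would pass 70% of its speed; a pose out of reach is approached as far as the arm can. A call with a gripper value outside its range is refused whole. The fingers move at their own pace and stop on an object; the grip force is fixed at half the most. Time passes only in rows, so rows that do not move let the fingers close. It gives the time, the measured TCP pose, the force, the opening and the grip force at its end, in the units of the state.
- arm.sense(): the state, without advancing time (a new reading comes with each control period).
- camera(name): name is "scene" or "side" or "wrist"; returns the picture (384x512x3 uint8, red, green, blue); there is no depth.
- get_calibration(name): a dict with "mtx" (3x3 intrinsics, pixels), "rvec" (rotation vector, rad) and "tvec" (3), from world to camera coordinates, as OpenCV has them; the wrist camera has in their place "hand_eye" (4x4, takes a point from camera to tool coordinates, whose origin is the TCP and whose axes are the flange's). Camera axes: x right, y down, z forward; pixel columns grow to the right and rows downward; lengths in m; the calibration is good to about 2 mm. The wrist camera is an equidistant fisheye: a pixel r from the principal point sees the ray r / f radians off the axis. A picture is of the moment at which its call begins: read the wrist's pose just before it. get_calibration takes no time and is no camera call.
- arm.hand_in(): hands the job in; it is judged then, once.
The state is a dict: "time": time; "joint_positions": joint angles; "qd": joint speeds; "tau": joint torques, N m; "position": TCP position; "tool_rot": TCP orientation; "force": force on the tool from outside, world axes, zero at the start; "moment": the same for the moment, N m; "opening": finger opening in m; "finger_force": force on a finger pad.
Only numpy, scipy, OpenCV 4.12 (cv2) and the standard library are available. Lean on these libraries where they do the work, as an engineer would, in place of code of your own. Each camera call takes 0.05 s, during which the arm holds its last target. There are 200 camera calls.

TASK

Pull the cabinet drawer open, take out the spirit level and stand it flat on the white lift platform, lengthwise from the hinge towards the levelling screw. The platform floats on a spring, so what counts is how it lies when pressed down: turn the levelling screw's winged head until, with the level pressed firmly down so that the platform is fully seated, the bubble stays between its two lines. Finish while still pressing down on the level with the fingers, without letting go, and leave everything else on the table where it is.

Things in the scene. Friction and masses are not known exactly. Their poses are not given: they have to be found in the camera images.
- cabinet: low plywood cabinet, fixed, 240 deep (x) x 280 wide (y) x 90 mm high, one drawer. Origin: centre of its underside. The front faces its -x.
- drawer (a joint): travel of the drawer, 0 shut to 0.175 m fully out, along the cabinet's -x; about 2 N of friction. Inside, the drawer is 198 x 238 mm; its floor lies 20 mm above the table, its side walls reach 66 mm and its front panel (15 mm thick) 78 mm above the table.
- drawer_handle (a point): middle of the drawer's bar handle: a steel bar 10 mm thick and 110 mm long along the cabinet's y, 50 mm in front of the drawer front, 65 mm above the table (25 mm below the cabinet's top). Axes as the cabinet's.
- level: spirit level, an aluminium bar 140 (x) x 32 (y) x 36 mm (z), 0.25 kg, loose; it lies upright in the drawer, roughly along the cabinet's y, about 70 mm behind the inside of the drawer front, beside a thread spool. Origin: centre of its underside, z up. The +x half of its top has the vial window, the -x half is a plain flat top.
- level_rest (a point): centre of the plain half of the level's top, 35 mm from its middle towards -x and 36 mm above its underside: a good place to press.
- level_vial (a point): centre of the vial window, flush with the level's top, 35 mm from its middle towards +x. The bubble is 14 mm long; two black lines ring the vial, their inner edges 11 mm either side of its centre.
- bubble (a joint): place of the bubble along the level's x, 0 centred, +-0.02 m at the ends of its travel. It goes to the higher end, 0.4 m per rad of tilt (+ when the level's +x end is higher), and settles in about 1 s. 'Between the lines' means within 0.004 m of the centre.
- stand: wooden base of the lift platform, fixed, 170 (x) x 320 (y) x 20 mm. Origin: centre of its underside. The platform's hinge is at its +y end, the levelling screw at its -y end.
- platform_top (a point): centre of the top of the white platform board, 140 (x) x 200 (y) x 16 mm, about 73 mm above the table when level; axes as the board's, z normal to it. It is hinged along x at its +y end (105 mm from this point) and its -y end, towards the screw, tilts up and down.
- platform (a joint): spring float of the platform, rad: 0.05 floating (not pressed), 0 fully seated on its stop. Floating raises the screw end by that angle. With the level standing in its middle, pressing the level down there with about 4 N (9 N nearer the hinge) seats it.
- foot (a joint): turn of the levelling screw, rad, from -0.6 to 3.2, growing clockwise seen from above. Each rad clockwise raises the screw end of the platform by 0.03 rad. When seated, the screw end starts too low, by an amount that differs each time (0.018 to 0.045 rad, so 0.6 to 1.5 rad of turning). It stays where left; about 0.2 N m turns it.
- foot_grip (a point): middle of the screw's winged head: an upright bar 44 mm long (x of this point) x 14 mm thick (y) x 34 mm high, its top 10 mm above this point, which lies on the screw's vertical axis, 125 mm from the stand's origin along its -y and 130 mm above the table. A round disc of 38 mm lies 24 mm below this point.
- spool_cabinet: thread spool, 32 mm across and 42 mm tall, on top of the cabinet; bystander, origin at the centre of its underside. Leave alone.
- spool_back: thread spool, 32 mm across and 42 mm tall, beyond the stand; bystander, origin at the centre of its underside. Leave alone.
- spool_side: thread spool, 32 mm across and 42 mm tall, on the table near the robot; bystander, origin at the centre of its underside. Leave alone.
- dumbbell: iron dumbbell 180 mm long, 68 mm high, 2 kg, lying between the stand and the back of the cabinet; bystander, origin at the centre of its underside. Leave alone.
- bobbin_jar: clear jar, 60 mm across, 85 mm tall, to the right of the stand; bystander, origin at the centre of its underside. Leave alone.
- pin_tin: round steel tin, 74 mm across, 32 mm tall, near right; bystander, origin at the centre of its underside. Leave alone.
- rotary_cutter: grey rotary cutter lying flat, 155 mm long, at the back; bystander, origin at the centre of its underside. Leave alone.

How it is judged:
On the way, in this order (a step that is already met when the one before it is completed fails the run):
1. the drawer is pulled open by at least 100 mm (value of joint drawer above 0.1 m), for 0.1 s.
2. the level stands flat on the platform, lengthwise (z of level in the frame of platform_top between -0.003 and 0.005 m and y of level in the frame of platform_top between -0.06 and 0.06 m and x of level in the frame of platform_top between -0.06 and 0.06 m and angle between the x axis of level and the y axis of platform_top, either way round below 0.25 rad and contact force between level and platform above 0.5 N), for 0.2 s.
At the end, for the whole second after the job is handed in: Level flat on the platform (centres within 60 mm, lengthwise within 0.25 rad, square within 0.015 rad), pressed by the fingers (over 2.5 N; over 3 N onto the platform), platform seated (float under 0.006 rad) and level within 0.015 rad, bubble within 4 mm of centre (z of level in the frame of platform_top between -0.003 and 0.005 m and y of level in the frame of platform_top between -0.06 and 0.06 m and x of level in the frame of platform_top between -0.06 and 0.06 m and angle between the x axis of level and the y axis of platform_top, either way round below 0.25 rad and angle between the z axis of level and the z axis of platform_top, either way round below 0.015 rad and angle between platform_top's own z axis and vertical below 0.015 rad and value of joint platform below 0.006 rad and value of joint bubble between -0.004 and 0.004 m and contact force between the fingers and level above 2.5 N and contact force between level and platform above 3 N); the arm keeps its last pose, push and grip.
It fails at once if a bystander is pushed more than 30 mm out of place (distance of any of spool_cabinet, spool_back, spool_side, dumbbell, bobbin_jar, pin_tin, rotary_cutter from where it was at the start of the episode above 0.03 m).
It also fails if it takes over 72 s, if anything falls off the work surface, if the arm or the gripper's body presses on something with over 40 N, if the wrist force passes 120 N, or if a joint passes its speed limit or range.

## Working session

There is one attempt and no reset: what is moved stays moved. The work goes in short steps, Python scripts to look and compute and a tool call to move; the robot and the scene stay as the last step left them, time stands still between calls to the robot, and variables do not carry over. Pictures are saved under pics/ and viewed, at most 10 in all, crops included, and the job is handed in when it is done.

Besides the shell and the picture viewer there is one more tool, called after "Request:" by a JSON object that holds its "name" and its "arguments". step_arm: Moves the arm, as the interface text tells. Its arguments: {"type":"object","properties":{"increments":{"type":"array"}},"required":["increments"]}

```bash
mkdir -p pics; ls; python3 - <<'E'
from workcell import arm,camera,get_calibration
import cv2,json
for n in("scene","side","wrist"):
    print(n,{k:(v.tolist() if hasattr(v,'tolist') else v) for k,v in get_calibration(n).items()})
a=camera("scene");b=camera("side")
cv2.imwrite("pics/scene0.png",a[:,:,::-1]);cv2.imwrite("pics/side0.png",b[:,:,::-1])
print(arm.sense())
E
```

```text
pics
scene {'mtx': [[478.6130184068232, 0.0, 253.99142535012678], [0.0, 478.6130184068232, 191.255501530408], [0.0, 0.0, 1.0]], 'rvec': [1.1389171176223005, 2.213265787516477, -1.125714050044211], 'tvec': [0.3845252177521542, -0.17331427671025262, 1.5434048901386526]}
side {'mtx': [[453.8407272223763, 0.0, 260.93934822419465], [0.0, 453.8407272223763, 189.29010200716746], [0.0, 0.0, 1.0]], 'rvec': [2.2515180078501027, -0.5933028411741519, 0.25612440322563446], 'tvec': [-0.5158598564311562, 0.2049182722987214, 1.0220057294252956]}
wrist {'mtx': [[297.3186396354542, 0.0, 255.31575493180213], [0.0, 297.3186396354542, 187.78799751416508], [0.0, 0.0, 1.0]], 'hand_eye': [[0.00047969921476554523, -0.9685770903754823, -0.24871306738574536, 0.06981981529972302], [0.9999998065800455, 0.0003661627607247562, 0.0005027571004202387, 0.0008893619543375308], [-0.0003958895461083651, -0.2487132604518617, 0.9685770786813351, 0.020057037484466134], [0.0, 0.0, 0.0, 1.0]]}
{'time': 0.1, 'joint_positions': array([-1.31800446,  0.4682671 , -0.0115932 ,  1.60351267,  0.00602096,
        1.07139563, -0.0563094 ]), 'qd': array([-1.37820217e-05, -2.94482890e-03,  1.15696241e-03, -5.05229581e-04,
        2.07163498e-03,  1.15467464e-03,  2.45579913e-03]), 'tau': array([ 1.35399714e-03, -5.21645272e+01, -1.23649687e-02, -2.44369036e+01,
       -5.67680737e-02,  1.40850907e-02,  4.52452139e-05]), 'position': array([0.18946024, 0.62154573, 0.40385746]), 'tool_rot': array([-3.14004966e+00,  1.35809532e-04,  2.84572839e+00]), 'force': array([ 0.22780976,  0.45693237, -0.32432209]), 'moment': array([ 0.02555815, -0.04307595, -0.01224742]), 'finger_force': 0.0, 'opening': 0.09163690057084432}
```

View pics/scene0.png

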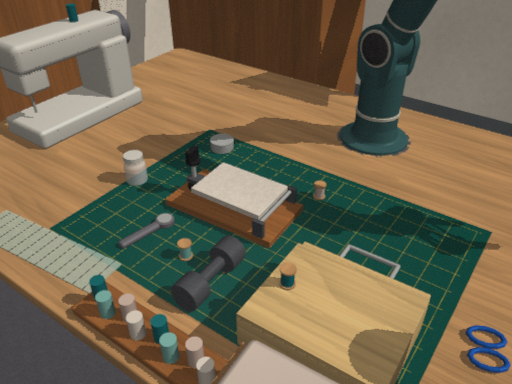

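View pics/side0.png

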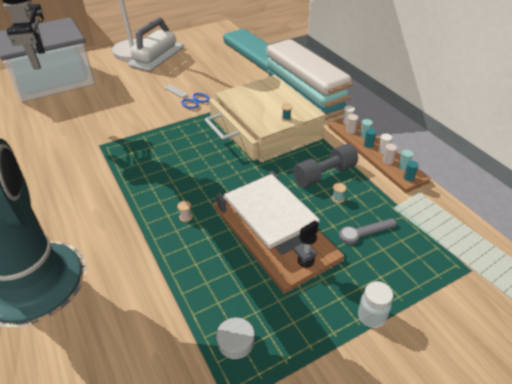

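The scene view shows the cabinet at (335,310) with its handle at (370,258), the platform at (240,190) and the winged head at (193,158). In the side view the handle is at (222,127) and the head at (308,233).

```bash
cat > h.py <<'E'
import numpy as np,cv2
from workcell import arm,camera,get_calibration
from scipy.spatial.transform import Rotation as R
def ray(n,px,st=None):
    c=get_calibration(n);K=np.array(c["mtx"]);u=np.array(px,float)
    if n=="wrist":
        d=(u-K[:2,2])/K[0,0];r=np.hypot(*d);v=np.array([*(d/max(r,1e-9)*np.sin(r)),np.cos(r)])
        H=np.array(c["hand_eye"]);Rt=R.from_euler("xyz",st["tool_rot"]).as_matrix()
        return Rt@H[:3,3]+st["position"],Rt@H[:3,:3]@v
    Rm=cv2.Rodrigues(np.array(c["rvec"]))[0];v=np.linalg.inv(K)@[*u,1]
    return -Rm.T@np.array(c["tvec"]).ravel(),Rm.T@v
def onz(n,px,z,st=None):
    o,d=ray(n,px,st);return o+d*(z-o[2])/d[2]
def tri(*rs):
    A=0;b=0
    for o,d in rs:
        d=d/np.linalg.norm(d);P=np.eye(3)-np.outer(d,d);A=A+P;b=b+P@o
    return np.linalg.solve(A,b)
def wproj(p,st):
    c=get_calibration("wrist");K=np.array(c["mtx"]);H=np.array(c["hand_eye"]);Rt=R.from_euler("xyz",st["tool_rot"]).as_matrix()
    q=H[:3,:3].T@(Rt.T@(np.array(p)-st["position"])-H[:3,3]);r=np.hypot(q[0],q[1]);t=np.arctan2(r,q[2])
    return K[:2,2]+K[0,0]*t*q[:2]/r
E
python3 - <<'E'
from h import *
np.set_printoptions(precision=4,suppress=True)
p=lambda n,px,z,t:print(t,onz(n,px,z))
for px in[(308,246),(428,296),(240,310)]:p("scene",px,.09,"cabtop scene")
for px in[(216,88),(272,78),(322,118),(262,138)]:p("side",px,.09,"cabtop side")
for px in[(345,249),(397,268)]:p("scene",px,.065,"handle scene")
for px in[(208,117),(232,137)]:p("side",px,.065,"handle side")
for px in[(230,166),(291,188),(262,218),(191,190)]:p("scene",px,.073,"board")
for px in[(225,190),(270,177),(317,216),(266,244)]:p("side",px,.073,"board side")
print("head",tri(ray("scene",(193,157)),ray("side",(309,233))))
for n,a,b in[("spool_side",(320,198),(185,220)),("spool_cab",(288,287),(286,119))]:
    p("scene",a,.0 if n!="spool_cab" else .09,n);p("side",b,.0 if n!="spool_cab" else .09,n)
E
python3 -c "
import cv2
a=cv2.imread('pics/scene0.png');b=cv2.imread('pics/side0.png')
import numpy as np
c=[cv2.resize(x,(400,300),interpolation=cv2.INTER_CUBIC) for x in(a[130:205,150:250],a[235:310,310:410],b[205:280,250:350],b[80:155,190:290])]
cv2.imwrite('pics/c0.png',np.vstack([np.hstack(c[:2]),np.hstack(c[2:])]))"
```

```text
cabtop scene [0.6508 0.1345 0.09  ]
cabtop scene [0.6394 0.3858 0.09  ]
cabtop scene [0.8684 0.1205 0.09  ]
cabtop side [0.6607 0.4157 0.09  ]
cabtop side [0.8506 0.3819 0.09  ]
cabtop side [0.8581 0.1043 0.09  ]
cabtop side [0.6557 0.1055 0.09  ]
handle scene [0.5887 0.1917 0.065 ]
handle scene [0.5781 0.3047 0.065 ]
handle side [0.5824 0.3111 0.065 ]
handle side [0.5996 0.1824 0.065 ]
board [ 0.4843 -0.2038  0.073 ]
board [ 0.4754 -0.017   0.073 ]
board [ 0.614  -0.0086  0.073 ]
board [ 0.6263 -0.2161  0.073 ]
board side [ 0.4791 -0.0187  0.073 ]
board side [ 0.6016 -0.0316  0.073 ]
board side [ 0.6272 -0.2066  0.073 ]
board side [ 0.4803 -0.2218  0.073 ]
head [ 0.5565 -0.2697  0.1143]
spool_side [0.3822 0.0196 0.    ]
spool_side [0.3718 0.0035 0.    ]
spool_cab [0.7713 0.1616 0.09  ]
spool_cab [0.7633 0.1524 0.09  ]
```

View pics/c0.png

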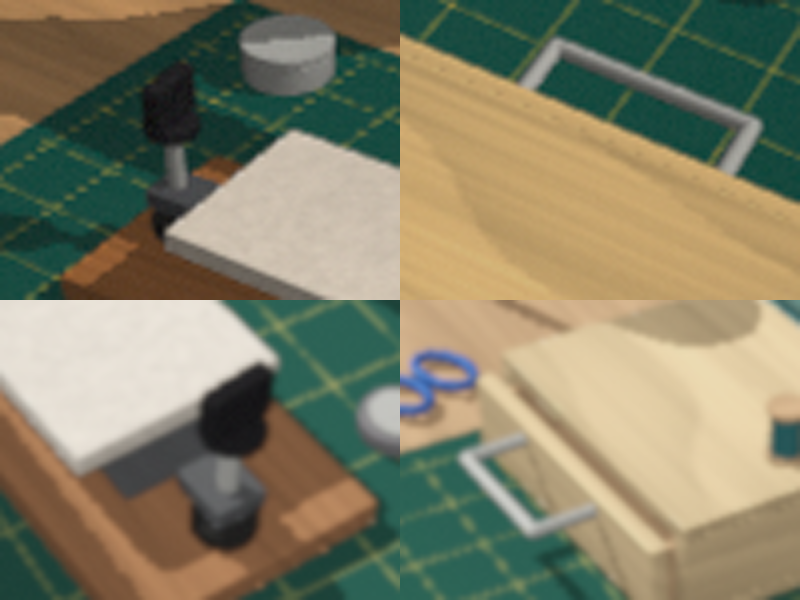

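The crop shows the handle bar ends at scene (350,246) and (399,266), side (205.5,119.5) and (222.5,137.5). The winged head is centred at scene (193,156) and side (309,233). I'll turn to yaw 90° and go above the handle.

Request:
{"name": "step_arm", "arguments": {"increments": [{"linear": [0,0,0],"delta_rot": [0,0,8.1],"hand": 5},{"linear": [0,0,0],"delta_rot": [0,0,8.1],"hand": 5},{"linear": [0,0,0],"delta_rot": [0,0,8.1],"hand": 5},{"linear": [0,0,0],"delta_rot": [0,0,8.1],"hand": 5},{"linear": [0,0,0],"delta_rot": [0,0,8.1],"hand": 5},{"linear": [0,0,0],"delta_rot": [0,0,8.1],"hand": 5},{"linear": [0,0,0],"delta_rot": [0,0,8.1],"hand": 5},{"linear": [0,0,0],"delta_rot": [0,0,8.1],"hand": 5},{"linear": [0,0,0],"delta_rot": [0,0,8.2],"hand": 5}]}}

```text
time: 1.0
position: [0.1894, 0.6216, 0.4042]
tool_rot: [-3.141, 0.001, 1.566]
force: [-0.3, -0.3, -0.0]
opening: 0.0499
finger_force: 0.0
```

Request:
{"name": "step_arm", "arguments": {"increments": [{"linear": [-3.5,3.4,0.5],"delta_rot": [0,0,0],"hand": 5},{"linear": [-3.5,3.4,0.5],"delta_rot": [0,0,0],"hand": 5},{"linear": [-3.5,3.4,0.5],"delta_rot": [0,0,0],"hand": 5},{"linear": [-3.5,3.4,0.5],"delta_rot": [0,0,0],"hand": 5},{"linear": [-3.5,3.4,0.5],"delta_rot": [0,0,0],"hand": 5},{"linear": [-3.5,3.4,0.5],"delta_rot": [0,0,0],"hand": 5},{"linear": [-3.5,3.4,0.5],"delta_rot": [0,0,0],"hand": 5},{"linear": [-3.5,3.4,0.5],"delta_rot": [0,0,0],"hand": 5},{"linear": [-3.5,3.4,0.5],"delta_rot": [0,0,0],"hand": 5},{"linear": [-3.5,3.4,0.5],"delta_rot": [0,0,0],"hand": 5}]}}

```text
time: 2.0
position: [0.5307, 0.2705, 0.3543]
tool_rot: [-3.141, 0.0, 1.572]
force: [0.5, 0.6, 0.2]
opening: 0.0499
finger_force: 0.0
```

Request:
{"name": "step_arm", "arguments": {"increments": [{"linear": [-2,5,0],"delta_rot": [0,0,0],"hand": 5},{"linear": [0,0,0],"delta_rot": [0,0,0],"hand": 5},{"linear": [0,0,0],"delta_rot": [0,0,0],"hand": 5}]}}

```text
time: 2.3
position: [0.5768, 0.2526, 0.3539]
tool_rot: [-3.141, 0.001, 1.569]
force: [-0.7, 0.5, 0.3]
opening: 0.0501
finger_force: 0.0
```

```bash
python3 - <<'E'
from h import *
np.set_printoptions(precision=4,suppress=True)
st=arm.sense();print(st["position"],st["tool_rot"],st["time"],st["joint_positions"],st["force"])
im=camera("wrist");cv2.imwrite("pics/w1.png",im[:,:,::-1])
a=tri(ray("scene",(350,246.3)),ray("side",(222.5,137.5)));b=tri(ray("scene",(399.3,266.3)),ray("side",(205.5,119.5)));print(a,b)
print(wproj([*a[:2],.065],st),wproj([*b[:2],.065],st))
E
```

```text
[0.5768 0.2526 0.3539] [-3.1405  0.0009  1.5693] 2.3 [-0.752   0.501   0.3873  1.7209 -0.2221  0.9644 -0.2817] [-0.6688  0.518   0.3077]
[0.5748 0.1959 0.0641] [0.5705 0.3058 0.0636]
[253.542  244.3675] [248.4396 132.0168]
```

View pics/w1.png

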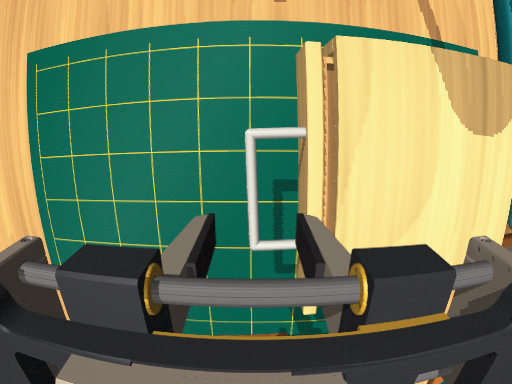

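The wrist picture shows the bar handle from (250,132) to (253,244), as predicted, so the grasp can go down.

Request:
{"name": "step_arm", "arguments": {"increments": [{"linear": [0,-0.3,4],"delta_rot": [0,0,0],"hand": 3.6},{"linear": [0,-0.1,4],"delta_rot": [0,0,0],"hand": 3.6},{"linear": [0,0,3.8],"delta_rot": [0,0,0],"hand": 3.6},{"linear": [0,0,0],"delta_rot": [0,0,0],"hand": 3.6},{"linear": [0,0,0],"delta_rot": [0,0,0],"hand": 0.3},{"linear": [0,0,0],"delta_rot": [0,0,0],"hand": 0.3},{"linear": [0,0,0],"delta_rot": [0,0,0],"hand": 0.3},{"linear": [0,0,0],"delta_rot": [0,0,0],"hand": 0.3}]}}

```text
time: 3.15
position: [0.5728, 0.254, 0.2388]
tool_rot: [3.139, -0.002, 1.572]
force: [-1.1, 0.2, 5.9]
opening: 0.009
finger_force: 30.0
```

Request:
{"name": "step_arm", "arguments": {"increments": [{"linear": [0,-1,0],"delta_rot": [0,0,0],"hand": 0.3},{"linear": [-0.05,-1.7,0],"delta_rot": [0,0,0],"hand": 0.3},{"linear": [-0.05,-1.8,0],"delta_rot": [0,0,0],"hand": 0.3},{"linear": [-0.05,-1.8,0],"delta_rot": [0,0,0],"hand": 0.3},{"linear": [-0.05,-1.8,0],"delta_rot": [0,0,0],"hand": 0.3},{"linear": [-0.05,-1.8,0],"delta_rot": [0,0,0],"hand": 0.3},{"linear": [-0.05,-1.8,0],"delta_rot": [0,0,0],"hand": 0.3},{"linear": [-0.05,-1.8,0],"delta_rot": [0,0,0],"hand": 0.3},{"linear": [-0.05,-1.8,0],"delta_rot": [0,0,0],"hand": 0.3},{"linear": [-0.05,-1.5,0],"delta_rot": [0,0,0],"hand": 0.3}]}}

```text
time: 4.15
position: [0.4059, 0.2486, 0.2389]
tool_rot: [3.132, -0.003, 1.572]
force: [39.1, -6.0, -20.2]
opening: 0.0094
finger_force: 29.9
```

Request:
{"name": "step_arm", "arguments": {"increments": [{"linear": [0,0,0],"delta_rot": [0,0,0],"hand": 0.3},{"linear": [0,0,0],"delta_rot": [0,0,0],"hand": 3.6},{"linear": [0,0,0],"delta_rot": [0,0,0],"hand": 3.6},{"linear": [0,0,0],"delta_rot": [0,0,0],"hand": 3.6},{"linear": [0,0,-4],"delta_rot": [0,0,0],"hand": 3.6},{"linear": [0,3,-5],"delta_rot": [0,0,0],"hand": 3.6},{"linear": [-3,4,-3],"delta_rot": [0,0,0],"hand": 5},{"linear": [-2,4,0],"delta_rot": [0,0,0],"hand": 5},{"linear": [0,0,0],"delta_rot": [0,0,0],"hand": 5},{"linear": [0,0,0],"delta_rot": [0,0,0],"hand": 5}]}}

```text
time: 5.15
position: [0.5042, 0.2026, 0.3446]
tool_rot: [-3.14, 0.001, 1.57]
force: [-1.2, 1.1, -0.3]
opening: 0.0502
finger_force: 0.0
```

```bash
python3 - <<'E'
from h import *
np.set_printoptions(precision=4,suppress=True)
st=arm.sense();print(st["position"],st["tool_rot"],st["time"],st["joint_positions"],st["force"])
im=camera("wrist");cv2.imwrite("pics/w2.png",im[:,:,::-1])
E
```

```text
[0.5042 0.2026 0.3446] [-3.1398  0.0008  1.5697] 5.15 [-0.7983  0.377   0.4382  1.9427 -0.2062  0.8672 -0.2536] [-1.1603  1.0509 -0.3418]
```

View pics/w2.png

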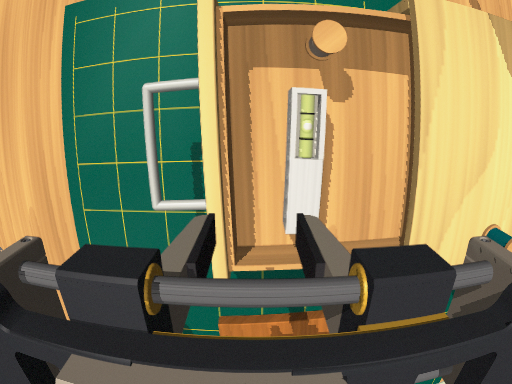

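The level lies with its top corners at about (290,88), (327,90), (287,232) and (321,234). The vial end is towards +y, which is the side the camera sees, and the spool is clear at (328,38).

```bash
python3 - <<'E'
from h import *
np.set_printoptions(precision=4,suppress=True)
st=arm.sense()
P=np.array([onz("wrist",p,.056,st) for p in[(290,88),(327,90),(287,232),(321,234)]]);print(P)
n=(P[0]+P[1])/2;s=(P[2]+P[3])/2;print("centre",(n+s)/2,"len",np.linalg.norm(n-s),"dir deg",np.degrees(np.arctan2(*(n-s)[1::-1])))
h=tri(ray("scene",(193,155.8)),ray("side",(309.25,233)));print("head",h)
E
```

```text
[[0.5336 0.297  0.056 ]
 [0.5676 0.2965 0.056 ]
 [0.5339 0.1603 0.056 ]
 [0.5682 0.1576 0.056 ]]
centre [0.5508 0.2279 0.056 ] len 0.137750670197551 dir deg 90.19588608484943
head [ 0.5552 -0.2712  0.1166]
```

Request:
{"name": "step_arm", "arguments": {"increments": [{"linear": [2.5,4.7,0],"delta_rot": [0,0,0],"hand": 6},{"linear": [0,0,5],"delta_rot": [0,0,0],"hand": 6},{"linear": [0,0,4.5],"delta_rot": [0,0,0],"hand": 6},{"linear": [0,0,3.4],"delta_rot": [0,0,0],"hand": 6},{"linear": [0,0,0],"delta_rot": [0,0,0],"hand": 6},{"linear": [0,0,0],"delta_rot": [0,0,0],"hand": 2.5},{"linear": [0,0,0],"delta_rot": [0,0,0],"hand": 2.5},{"linear": [0,0,0],"delta_rot": [0,0,0],"hand": 2.5},{"linear": [0,0,0],"delta_rot": [0,0,0],"hand": 2.5}]}}

```text
time: 6.1
position: [0.5484, 0.2271, 0.2167]
tool_rot: [3.141, -0.001, 1.572]
force: [0.4, 0.4, -1.4]
opening: 0.0318
finger_force: 30.0
```

Request:
{"name": "step_arm", "arguments": {"increments": [{"linear": [0,0,-3],"delta_rot": [0,0,0],"hand": 2.5},{"linear": [0,0,-4],"delta_rot": [0,0,0],"hand": 2.5},{"linear": [0,0,-4],"delta_rot": [0,0,0],"hand": 2.5},{"linear": [0,0,-3],"delta_rot": [0,0,0],"hand": 2.5},{"linear": [-3,0,0],"delta_rot": [0,0,0],"hand": 2.5},{"linear": [-4,0,0],"delta_rot": [0,0,0],"hand": 2.5},{"linear": [-4,0,0],"delta_rot": [0,0,0],"hand": 2.5},{"linear": [-4,0,0],"delta_rot": [0,0,0],"hand": 2.5},{"linear": [-4,0,0],"delta_rot": [0,0,0],"hand": 2.5},{"linear": [-4,0,0],"delta_rot": [0,0,0],"hand": 2.5}]}}

```text
time: 7.1
position: [0.5477, -0.0046, 0.3561]
tool_rot: [-3.14, -0.0, 1.572]
force: [0.7, 0.3, -3.4]
opening: 0.0317
finger_force: 30.0
```

Request:
{"name": "step_arm", "arguments": {"increments": [{"linear": [-4,0,0],"delta_rot": [0,0,0],"hand": 2.5},{"linear": [-4,0,0],"delta_rot": [0,0,0],"hand": 2.5},{"linear": [-3.1,0,0],"delta_rot": [0,0,0],"hand": 2.5},{"linear": [0,0,0],"delta_rot": [0,0,-3],"hand": 2.5},{"linear": [0,0,0],"delta_rot": [0,0,0],"hand": 2.5},{"linear": [0,0,0],"delta_rot": [0,0,0],"hand": 2.5}]}}

```text
time: 7.7
position: [0.5484, -0.1135, 0.356]
tool_rot: [-3.141, -0.001, 1.624]
force: [-0.3, 0.7, -3.0]
opening: 0.0318
finger_force: 30.0
```

```bash
python3 - <<'E'
from h import *
st=arm.sense();print(st["position"],st["tool_rot"],st["time"],st["opening"])
im=camera("wrist");b=camera("side")
cv2.imwrite("pics/w3.png",np.hstack([cv2.resize(im,(400,300)),cv2.resize(b[130:280,180:380],(400,300))])[:,:,::-1])
E
```

```text
[ 0.54841533 -0.11346229  0.35595453] [-3.14061838e+00 -9.68431773e-04  1.62379206e+00] 7.7 0.031770814917014736
```

View pics/w3.png

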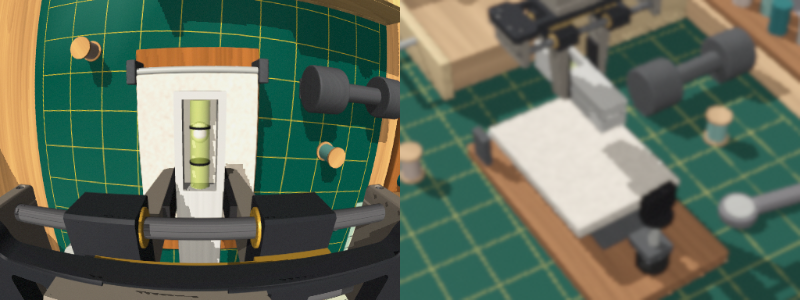

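The wrist view shows the level square over the board, with the board's edges at about columns 140 and 257 and the hinge edge at row 72. I'll lower it.

Request:
{"name": "step_arm", "arguments": {"increments": [{"linear": [0,0,3],"delta_rot": [0,0,0],"hand": 2.5},{"linear": [0,0,3],"delta_rot": [0,0,0],"hand": 2.5},{"linear": [0,0,1.5],"delta_rot": [0,0,0],"hand": 2.5},{"linear": [0,0,0.4],"delta_rot": [0,0,0],"hand": 2.5},{"linear": [0,0,0.3],"delta_rot": [0,0,0],"hand": 2.5},{"linear": [0,0,0],"delta_rot": [0,0,0],"hand": 2.5},{"linear": [0,0,0],"delta_rot": [0,0,0],"hand": 2.5}]}}

```text
time: 8.5
position: [0.5492, -0.1144, 0.2753]
tool_rot: [3.14, 0.0, 1.624]
force: [-0.8, 0.1, -3.4]
opening: 0.0317
finger_force: 30.0
```

Request:
{"name": "step_arm", "arguments": {"increments": [{"linear": [0,0,0.2],"delta_rot": [0,0,0],"hand": 2.5},{"linear": [0,0,0.1],"delta_rot": [0,0,0],"hand": 2.5},{"linear": [0,0,0],"delta_rot": [0,0,0],"hand": 2.5},{"linear": [0,0,0],"delta_rot": [0,0,0],"hand": 2.5}]}}

```text
time: 8.9
position: [0.5491, -0.1143, 0.2718]
tool_rot: [3.14, 0.0, 1.624]
force: [0.6, -0.2, 1.4]
opening: 0.0322
finger_force: 30.0
```

Request:
{"name": "step_arm", "arguments": {"increments": [{"linear": [0,0,0],"delta_rot": [0,0,0],"hand": 4.6},{"linear": [0,0,0],"delta_rot": [0,0,0],"hand": 4.6},{"linear": [0,0,0],"delta_rot": [0,0,0],"hand": 4.6},{"linear": [0,0,-3],"delta_rot": [0,0,0],"hand": 4.6},{"linear": [0,0,-2.5],"delta_rot": [0,0,0],"hand": 4.6},{"linear": [-3.5,0,0],"delta_rot": [0,0,0],"hand": 0},{"linear": [0,0,0],"delta_rot": [0,0,0],"hand": 0},{"linear": [0,0,0],"delta_rot": [0,0,0],"hand": 0},{"linear": [0,0,0],"delta_rot": [0,0,0],"hand": 0}]}}

```text
time: 9.8
position: [0.5505, -0.1485, 0.3258]
tool_rot: [-3.141, -0.001, 1.625]
force: [-0.7, 0.0, -0.3]
opening: 0.0164
finger_force: 0.0
```

```bash
python3 - <<'E'
from h import *
st=arm.sense();print(st["position"],st["tool_rot"],st["time"],st["opening"],st["force"])
im=camera("wrist");cv2.imwrite("pics/w4.png",im[:,:,::-1])
E
```

```text
[ 0.55047007 -0.14846629  0.32580335] [-3.14065949e+00 -8.02599877e-04  1.62457208e+00] 9.8 0.01638176460946804 [-0.67975823  0.00339343 -0.29643316]
```

View pics/w4.png

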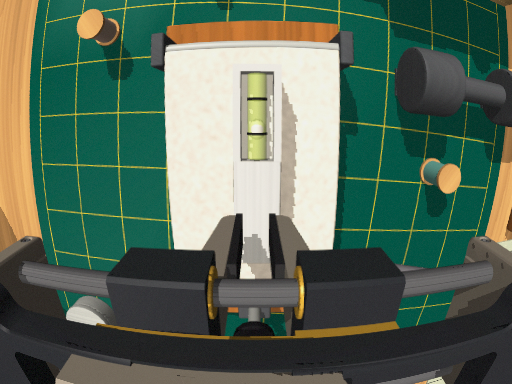

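The level stands flat on the board. The vial lines are at rows 99 and 133 (column 257), and the bubble is at about row 125, towards the screw because the platform is floating. I'll press.

Request:
{"name": "step_arm", "arguments": {"increments": [{"linear": [0,0,1.2],"delta_rot": [0,0,0],"hand": 0},{"linear": [0,0,1],"delta_rot": [0,0,0],"hand": 0},{"linear": [0,0,0.3],"delta_rot": [0,0,0],"hand": 0},{"linear": [0,0,0.3],"delta_rot": [0,0,0],"hand": 0},{"linear": [0,0,0],"delta_rot": [0,0,0],"hand": 0},{"linear": [0,0,0],"delta_rot": [0,0,0],"hand": 0}]}}

```text
time: 10.45
position: [0.5504, -0.1495, 0.2984]
tool_rot: [-3.141, -0.0, 1.624]
force: [-2.0, -1.2, 3.0]
opening: 0.0003
finger_force: 1.6
```

Request:
{"name": "step_arm", "arguments": {"increments": [{"linear": [0,0,0.3],"delta_rot": [0,0,0],"hand": 0},{"linear": [0,0,0.3],"delta_rot": [0,0,0],"hand": 0},{"linear": [0,0,0],"delta_rot": [0,0,0],"hand": 0},{"linear": [0,0,0],"delta_rot": [0,0,0],"hand": 0}]}}

```text
time: 10.85
position: [0.5508, -0.1503, 0.2951]
tool_rot: [3.14, -0.0, 1.623]
force: [-8.0, -0.4, 23.0]
opening: 0.0009
finger_force: 11.7
```

Request:
{"name": "step_arm", "arguments": {"increments": [{"linear": [0,0,-0.15],"delta_rot": [0,0,0],"hand": 0},{"linear": [0,0,0],"delta_rot": [0,0,0],"hand": 0},{"linear": [0,0,0],"delta_rot": [0,0,0],"hand": 0},{"linear": [0,0,0],"delta_rot": [0,0,0],"hand": 0},{"linear": [0,0,0],"delta_rot": [0,0,0],"hand": 0},{"linear": [0,0,0],"delta_rot": [0,0,0],"hand": 0},{"linear": [0,0,0],"delta_rot": [0,0,0],"hand": 0},{"linear": [0,0,0],"delta_rot": [0,0,0],"hand": 0},{"linear": [0,0,0],"delta_rot": [0,0,0],"hand": 0},{"linear": [0,0,0],"delta_rot": [0,0,0],"hand": 0}]}}

```text
time: 11.85
position: [0.5507, -0.1501, 0.2955]
tool_rot: [3.14, 0.0, 1.623]
force: [-4.1, -1.7, 14.8]
opening: 0.0004
finger_force: 7.3
```

```bash
python3 - <<'E'
from h import *
st=arm.sense();print(st["position"],st["time"],st["force"])
im=camera("wrist");c=wproj([st["position"][0],st["position"][1]+.07,.107],st).round().astype(int);print("vial exp",c)
x0,y0=c[0]-40,max(c[1]-70,0);cv2.imwrite("pics/v5.png",cv2.resize(im[y0:y0+140,x0:x0+80],None,fx=4,fy=4,interpolation=cv2.INTER_CUBIC)[:,:,::-1]);print(x0,y0)
E
```

```text
[ 0.55066802 -0.15011809  0.29547261] 11.85 [-4.05048087 -1.70090506 14.75566679]
vial exp [261 114]
221 44
```

View pics/v5.png

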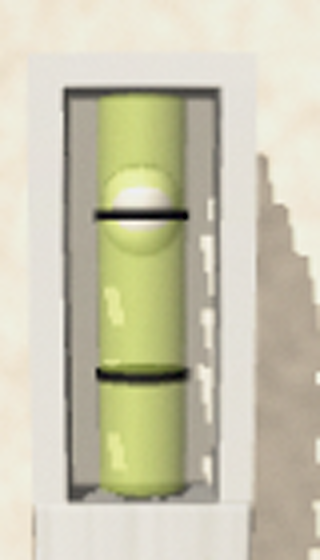

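The crop shows the vial lines at rows 214 and 373 and the bubble centred at about row 209. That is about 12.4 mm towards the hinge, or 0.031 rad, so the screw needs about 59° clockwise. Next I'll look at the winged head.

Request:
{"name": "step_arm", "arguments": {"increments": [{"linear": [0,0,-3],"delta_rot": [0,0,0],"hand": 0},{"linear": [0,0,-4],"delta_rot": [0,0,0],"hand": 5},{"linear": [-4,0,-1],"delta_rot": [0,0,0],"hand": 5},{"linear": [-4,0,0],"delta_rot": [0,0,0],"hand": 5},{"linear": [-4,0,0],"delta_rot": [0,0,0],"hand": 5},{"linear": [-4,0,0],"delta_rot": [0,0,0],"hand": 5},{"linear": [-2,0,0],"delta_rot": [0,0,0],"hand": 5},{"linear": [0,0,0],"delta_rot": [0,0,0],"hand": 5},{"linear": [0,0,0],"delta_rot": [0,0,0],"hand": 5}]}}

```text
time: 12.8
position: [0.5603, -0.3282, 0.3731]
tool_rot: [-3.141, -0.002, 1.624]
force: [0.4, 0.2, -1.0]
opening: 0.0501
finger_force: 0.0
```

```bash
python3 - <<'E'
from h import *
st=arm.sense();print(st["position"],st["tool_rot"],st["time"],st["joint_positions"],st["force"])
im=camera("wrist");cv2.imwrite("pics/w6.png",im[:,:,::-1])
print(wproj([.5552,-.2712,.14],st))
E
```

```text
[ 0.56031    -0.32817512  0.37306931] [-3.14122904e+00 -1.55557773e-03  1.62400586e+00] 12.8 [ 0.08609935  0.53619935  0.55076189  1.66200627 -0.31743693  1.03485794
  0.791634  ] [ 0.38798706  0.24343056 -0.98008325]
[252.21082061 132.35751128]
```

View pics/w6.png

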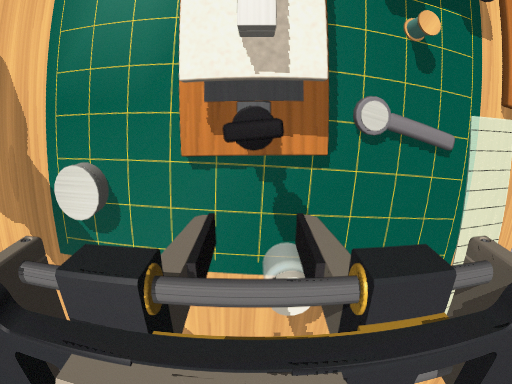

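The wing's top spans from about (223,132) to (283,127), centred at (253,130), nearly along the tool's y axis. The jar is at (288,270) and is clear.

```bash
python3 - <<'E'
from h import *
st=arm.sense()
l=onz("wrist",(223,132),.14,st);r=onz("wrist",(283,127),.14,st)
print(l,r,(l+r)/2,np.linalg.norm(r-l),"axis deg",np.degrees(np.arctan2(*(r-l)[1::-1])))
j=onz("wrist",(288,262),.085,st);print("jar",j)
E
```

```text
[ 0.53451775 -0.27106536  0.14      ] [ 0.57722388 -0.26513211  0.14      ] [ 0.55587082 -0.26809873  0.14      ] 0.04311632188374285 axis deg 7.9095836308640335
jar [ 0.59835479 -0.40123236  0.085     ]
```

Request:
{"name": "step_arm", "arguments": {"increments": [{"linear": [0,0,0],"delta_rot": [0,0,8.5],"hand": 4.5},{"linear": [0,0,0],"delta_rot": [0,0,8.5],"hand": 4.5},{"linear": [0,0,0],"delta_rot": [0,0,8.5],"hand": 4.5},{"linear": [0,0,0],"delta_rot": [0,0,8.5],"hand": 4.5},{"linear": [0,0,0],"delta_rot": [0,0,8.5],"hand": 4.5},{"linear": [0,0,0],"delta_rot": [0,0,8.5],"hand": 4.5},{"linear": [0,0,0],"delta_rot": [0,0,8.5],"hand": 4.5},{"linear": [0,0,0],"delta_rot": [0,0,8.5],"hand": 4.5},{"linear": [0,0,0],"delta_rot": [0,0,8.5],"hand": 4.5},{"linear": [0,0,0],"delta_rot": [0,0,8.5],"hand": 4.5}]}}

```text
time: 13.85
position: [0.561, -0.3265, 0.3736]
tool_rot: [-3.14, -0.001, 0.137]
force: [-0.2, 0.1, -0.2]
opening: 0.045
finger_force: 0.0
```

Request:
{"name": "step_arm", "arguments": {"increments": [{"linear": [0.2,-3,0],"delta_rot": [0,0,0],"hand": 4.5},{"linear": [0.1,-2.9,0],"delta_rot": [0,0,0],"hand": 4.5},{"linear": [0,0,0],"delta_rot": [0,0,0],"hand": 4.5},{"linear": [0,0,0],"delta_rot": [0,0,0],"hand": 4.5}]}}

```text
time: 14.25
position: [0.5556, -0.2679, 0.3738]
tool_rot: [-3.14, -0.001, 0.144]
force: [-0.3, -0.4, 0.3]
opening: 0.0453
finger_force: 0.0
```

Request:
{"name": "step_arm", "arguments": {"increments": [{"linear": [0,0,3],"delta_rot": [0,0,0],"hand": 4.5},{"linear": [0,0.1,2.5],"delta_rot": [0,0,0],"hand": 4.5},{"linear": [0,0,1.5],"delta_rot": [0,0,0],"hand": 4.5},{"linear": [0,0,0],"delta_rot": [0,0,0],"hand": 4.5},{"linear": [0,0,0],"delta_rot": [0,0,0],"hand": 0.5},{"linear": [0,0,0],"delta_rot": [0,0,0],"hand": 0.5},{"linear": [0,0,0],"delta_rot": [0,0,0],"hand": 0.5},{"linear": [0,0,0],"delta_rot": [0,0,0],"hand": 0.5},{"linear": [0,0,0],"delta_rot": [0,0,0],"hand": 0.5}]}}

```text
time: 15.15
position: [0.5553, -0.2708, 0.3045]
tool_rot: [-3.141, -0.001, 0.141]
force: [-1.0, 0.8, 4.5]
opening: 0.0136
finger_force: 30.0
```

Request:
{"name": "step_arm", "arguments": {"increments": [{"linear": [0,0,0],"delta_rot": [0,0,7],"hand": 0.5},{"linear": [0,0,0],"delta_rot": [0,0,7],"hand": 0.5},{"linear": [0,0,0],"delta_rot": [0,0,7],"hand": 0.5},{"linear": [0,0,0],"delta_rot": [0,0,7],"hand": 0.5},{"linear": [0,0,0],"delta_rot": [0,0,7],"hand": 0.5},{"linear": [0,0,0],"delta_rot": [0,0,7],"hand": 0.5},{"linear": [0,0,0],"delta_rot": [0,0,7],"hand": 0.5},{"linear": [0,0,0],"delta_rot": [0,0,7],"hand": 0.5},{"linear": [0,0,0],"delta_rot": [0,0,4],"hand": 0.5},{"linear": [0,0,0],"delta_rot": [0,0,0],"hand": 0.5}]}}

```text
time: 16.15
position: [0.5553, -0.2708, 0.3046]
tool_rot: [-3.141, 0.0, -0.908]
force: [-1.1, 2.0, 6.0]
opening: 0.0138
finger_force: 30.0
```

Request:
{"name": "step_arm", "arguments": {"increments": [{"linear": [0,0,0],"delta_rot": [0,0,0],"hand": 0.5},{"linear": [0,0,0],"delta_rot": [0,0,0],"hand": 0.5}]}}

```text
time: 16.35
position: [0.5552, -0.2709, 0.3046]
tool_rot: [-3.14, 0.0, -0.907]
force: [-0.8, 2.7, 4.6]
opening: 0.0136
finger_force: 30.0
```

Request:
{"name": "step_arm", "arguments": {"increments": [{"linear": [0,0,0],"delta_rot": [0,0,0],"hand": 4.5},{"linear": [0,0,0],"delta_rot": [0,0,0],"hand": 4.5},{"linear": [0,0,0],"delta_rot": [0,0,0],"hand": 4.5},{"linear": [0,0,-3],"delta_rot": [0,0,0],"hand": 4.5},{"linear": [0,0,-4],"delta_rot": [0,0,0],"hand": 4.5},{"linear": [0,0,0],"delta_rot": [0,0,-8.5],"hand": 4.5},{"linear": [0,0,0],"delta_rot": [0,0,-8.5],"hand": 4.5},{"linear": [0,0,0],"delta_rot": [0,0,-8.5],"hand": 4.5},{"linear": [0,0,0],"delta_rot": [0,0,-8.5],"hand": 4.5},{"linear": [0,0,0],"delta_rot": [0,0,-8.5],"hand": 4.5}]}}

```text
time: 17.35
position: [0.5549, -0.2712, 0.3737]
tool_rot: [3.141, -0.0, -0.159]
force: [0.3, 0.7, 0.8]
opening: 0.0448
finger_force: 0.0
```

Request:
{"name": "step_arm", "arguments": {"increments": [{"linear": [0,0,0],"delta_rot": [0,0,-8.5],"hand": 0},{"linear": [0,0,0],"delta_rot": [0,0,-8.5],"hand": 0},{"linear": [0,0,0],"delta_rot": [0,0,-8.5],"hand": 0},{"linear": [0,0,0],"delta_rot": [0,0,-8.5],"hand": 0},{"linear": [0,0,0],"delta_rot": [0,0,-8.5],"hand": 0},{"linear": [0,0,0],"delta_rot": [0,0,-8.5],"hand": 0},{"linear": [0,0,0],"delta_rot": [0,0,-8.5],"hand": 0},{"linear": [0,0,0],"delta_rot": [0,0,-8.5],"hand": 0},{"linear": [0,0,0],"delta_rot": [0,0,-8.5],"hand": 0},{"linear": [0,0,0],"delta_rot": [0,0,-8.5],"hand": 0}]}}

```text
time: 18.35
position: [0.5548, -0.2713, 0.3737]
tool_rot: [-3.141, 0.0, 1.324]
force: [-0.4, -0.4, -0.7]
opening: 0.0002
finger_force: 0.0
```

Request:
{"name": "step_arm", "arguments": {"increments": [{"linear": [0,0,0],"delta_rot": [0,0,-8.5],"hand": 0},{"linear": [0,0,0],"delta_rot": [0,0,-8.5],"hand": 0},{"linear": [0,0,0],"delta_rot": [0,0,0],"hand": 0},{"linear": [0,0,0],"delta_rot": [0,0,0],"hand": 0}]}}

```text
time: 18.75
position: [0.5548, -0.2714, 0.3737]
tool_rot: [3.142, -0.0, 1.611]
force: [-0.0, 0.7, -0.3]
opening: 0.0002
finger_force: 0.0
```

Request:
{"name": "step_arm", "arguments": {"increments": [{"linear": [4,0,0],"delta_rot": [0,0,0],"hand": 0},{"linear": [4,0,0],"delta_rot": [0,0,0],"hand": 0},{"linear": [4.2,0,0],"delta_rot": [0,0,0],"hand": 0},{"linear": [0,0,3],"delta_rot": [0,0,0],"hand": 0},{"linear": [0,0,3],"delta_rot": [0,0,0],"hand": 0},{"linear": [0,0,0.7],"delta_rot": [0,0,0],"hand": 0},{"linear": [0,0,0.3],"delta_rot": [0,0,0],"hand": 0},{"linear": [0,0,0.3],"delta_rot": [0,0,0],"hand": 0},{"linear": [0,0,0],"delta_rot": [0,0,0],"hand": 0},{"linear": [0,0,0],"delta_rot": [0,0,0],"hand": 0}]}}

```text
time: 19.75
position: [0.5497, -0.1498, 0.3017]
tool_rot: [3.14, 0.0, 1.614]
force: [-2.9, 0.2, 3.0]
opening: 0.0001
finger_force: 1.3
```

Request:
{"name": "step_arm", "arguments": {"increments": [{"linear": [0,0,0.2],"delta_rot": [0,0,0],"hand": 0},{"linear": [0,0,0.2],"delta_rot": [0,0,0],"hand": 0},{"linear": [0,0,0],"delta_rot": [0,0,0],"hand": 0},{"linear": [0,0,0],"delta_rot": [0,0,0],"hand": 0},{"linear": [0,0,0],"delta_rot": [0,0,0],"hand": 0}]}}

```text
time: 20.25
position: [0.55, -0.1504, 0.2993]
tool_rot: [3.139, 0.0, 1.614]
force: [-6.1, -0.4, 17.3]
opening: 0.0003
finger_force: 8.9
```

Request:
{"name": "step_arm", "arguments": {"increments": [{"linear": [0,0,0],"delta_rot": [0,0,0],"hand": 0},{"linear": [0,0,0],"delta_rot": [0,0,0],"hand": 0},{"linear": [0,0,0],"delta_rot": [0,0,0],"hand": 0},{"linear": [0,0,0],"delta_rot": [0,0,0],"hand": 0},{"linear": [0,0,0],"delta_rot": [0,0,0],"hand": 0},{"linear": [0,0,0],"delta_rot": [0,0,0],"hand": 0},{"linear": [0,0,0],"delta_rot": [0,0,0],"hand": 0},{"linear": [0,0,0],"delta_rot": [0,0,0],"hand": 0},{"linear": [0,0,0],"delta_rot": [0,0,0],"hand": 0},{"linear": [0,0,0],"delta_rot": [0,0,0],"hand": 0}]}}

```text
time: 21.25
position: [0.55, -0.1504, 0.2993]
tool_rot: [3.139, 0.001, 1.614]
force: [-4.8, -0.2, 17.8]
opening: 0.0009
finger_force: 8.9
```

```bash
python3 - <<'E'
from h import *
st=arm.sense();print(st["position"],st["time"],st["force"])
im=camera("wrist")
cv2.imwrite("pics/v7.png",cv2.resize(im[44:184,221:301],None,fx=4,fy=4,interpolation=cv2.INTER_CUBIC)[:,:,::-1])
E
```

```text
[ 0.55000162 -0.15039631  0.29930471] 21.25 [-4.77022755 -0.17270871 17.81813178]
```

View pics/v7.png

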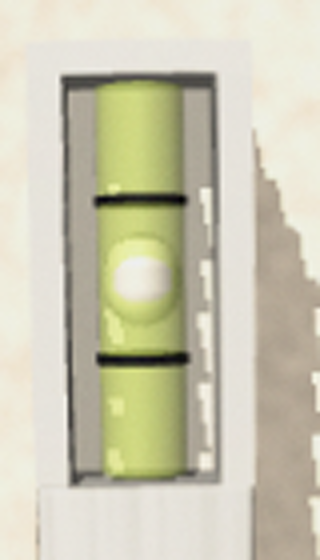

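The lines are at rows 200 and 358 and the bubble spans rows 233 to 326, centred at 279.5. That is the middle of the lines, with the level pressed at 18 N, so I'm handing in.

```bash
python3 -c "
from workcell import arm
print(arm.hand_in())"
```

```text
the job is handed in; nothing more can be done
None
```

The job is handed in: the level is pressed at about 18 N on the platform with the bubble centred between its lines, reached at about 21 s of the 72 s; `hand_in` returned no verdict.

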